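# Move the battery pack from the note counter to its charger

### The arm

A 6-joint arm with a two-finger parallel gripper is mounted at the origin on the work surface. World frame = base frame: x ahead of the robot, y to its left, z up, the work surface at z = 0. Lengths are in mm, angles in rad, forces in N, time in s.
With the tool pointing down it reaches from about 350 to 875 mm from the base axis. Payload 4.2 kg.
Tool frame: the origin (TCP) lies at the very end of the fingers, on their centre line; the grasp point (between the pads) lies 19 mm behind it; z points along the fingers, y is the line along which they close (so a half turn about z gives the same grasp; the last joint's range is limited). The gripper opens to 85 mm and grips with 20 to 120 N. Pads are 22 mm wide; open, the fingers measure 114 mm over their backs; the gripper's body (76 mm by 85 mm) begins 54 mm behind the grasp point. The pads swing forward as they close: fully open they stand 13 mm farther back than shut.
Start: joints at [-0.984, 0.385, 0.008, 0, -1.194, -0.259], TCP at [201.241, -591.694, 203.412] pointing down, gripper open.
Joint ranges: [-3.14, 3.14], [-1.21, 2.06], [-1.07, 1.41], [-3.16, 2.05], [-2.99, -0.16], [-3.1, 3.1]. Speed limits (rad/s): [2.79, 2.79, 3.14, 3.14, 3.14, 3.14].

### API

Orientations are given as a unit quaternion [x, y, z, w].
In Python, from bench import arm gives the robot as it stands.
- The arm moves only by the tool servo_tool, never from a script. Its argument "rows" is a list that holds one entry, the list of rows, each a list of 7 numbers: the finger opening in mm, from 0 to 85.4, then the shift along the tool's x, y, z in mm, then the turn, a rotation vector about the tool's x, y, z in rad. A call has 1 to 10 rows; each row is the pose to reach, as a shift and turn from the pose commanded when the call began, along the tool's axes at that moment; what a row does not reach only later rows make up. A row lasts 1/8 s, in which the tool goes at most 62.5 mm and 10.7 degrees, less where a joint would pass 70% of its speed; a pose out of reach is approached as far as the arm can. A call with a gripper value outside its range is refused whole. The fingers move at their own pace and stop on an object; the grip force is fixed at half the most. Time passes only in rows, so rows that repeat a pose let the fingers close. It gives the time, the measured TCP pose, the force, the opening and the grip force at its end, in the units of the state.
- arm.read_state(): the state, without advancing time (a new reading comes with each control period).
- arm.get_image(name): name is "side" or "top" or "wrist"; returns the picture (384x512x3 uint8, red, green, blue); there is no depth.
- arm.camera_params(name): a dict with "intrinsics" (3x3 intrinsics, pixels), "R" (3x3) and "t" (3): a world point X has camera coordinates R X + t. Camera axes: x right, y down, z forward; pixel columns grow to the right and rows downward; lengths in mm; the calibration is good to about 2 mm. A picture is of the moment at which its call begins: read the wrist's pose just before it. camera_params takes no time and is no camera call; for the wrist camera it gives the pose at the moment of the call.
- arm.job_done(): hands the job in; it is judged then, once.
The state is a dict: "clock": time; "joints": joint angles; "joint_vel": joint speeds; "joint_efforts": joint torques, N m; "position": TCP position; "ee_rot": TCP orientation; "contact_force": force on the tool from outside, world axes, zero at the start; "wrist_torque": the same for the moment, N m; "gripper_width": finger opening in mm; "grasp_force": force on a finger pad.
Only numpy, scipy, OpenCV 4.12 (cv2) and the standard library are available. Lean on these libraries where they do the work, as an engineer would, in place of code of your own. Each camera call takes 0.05 s, during which the arm holds its last target. There are 200 camera calls.

### The job

Squeeze the two orange tabs of the battery pack to free it from the white banknote counter, lift it out, and snap it fully home in the blue charging cradle, so that both tabs spring out under the cradle's lips. Be gentle: never wrench the pack against the counter or ram it into the cradle (about 15 N of push is enough, 30 N breaks the cradle), do not drop it in, leave the other things where they are, and let go.

Things in the scene. Friction and masses are not known exactly. Their poses are not given: they have to be found in the camera images.
- counter_deck (a point): White banknote counter (275 x 230 mm, fixed). The point: middle of its battery bay at deck height, 130 mm above the table, z up. x points to the machine's display hump, which begins 155 mm away in +x and rises 55 mm; the deck is otherwise flat for 60 mm or more beside the bay, save for the jar. The pack sticks 46 mm out of the deck.
- bay (a point): Middle of the floor of that bay, 44 mm below the deck, x and y as the deck's. The bay is 62 (x) by 42 (y) mm inside. Along both y sides runs a lip, its underside 29.5 mm and its top 38 mm above the floor, inner faces 42 mm apart; above it a flared mouth. The floor is of rubber pads that give 3 mm at 6 N/mm.
- cradle_base (a point): Blue charging cradle (base 150 x 125 mm, fixed to the table); the point: its middle at table height; x and y are those of the grey well on it, z up. The well's exact place is NOT measured: it sits up to 1.5 mm off in x and in y, and its floor lies 30 to 44 mm above this point, different each time; find it by feel.
- cradle_top (a point): Point 30 mm above cradle_base. The well is 62 (x) by 42 (y) mm inside, with lips on its y sides as in the bay: underside 29.5, top 38 mm above its floor, then a flared mouth (70 by 50 mm) ending 44 mm above its floor. A sprung brass plate stands 8 mm above the floor: 2 N at first touch, 6 N when down; the floor is rubber pads, 6 N/mm, giving 3 mm.
- pack_center (a point): Centre of the upright black battery pack, 45 mm above its underside and below its flat top. 60 (x) by 40 (y) by 90 (z) mm, upper half only 28 mm in y; 0.18 to 0.33 kg. It starts snapped into the bay, standing on its floor, axes as bay. Pressed to the well's floor its barbs pass 2.5 mm below the lips; let go, the plate lifts it until they catch.
- tab_pads (a point): Midpoint between the grip pads of the pack's two orange tabs, 24 mm above pack_center, same axes. The tabs are on the y sides, 24 mm wide in x; the ribbed pads reach 19 mm above and below this point (lowest edge 6 mm above the deck) and measure 52 mm over their outer faces (y), 38 mm when both are fully squeezed.
- barbs (a point): Midpoint between the tabs' barbs, at their flat tops, 18 mm below pack_center. Each barb catches under a lip (2.5 mm of free lift at the start) and slopes on its lower side; 52 mm across, 38 mm when squeezed.
- tab_left (a joint): Travel of the tab on the pack's +y side in m: 0 sprung out, 0.007 squeezed fully inward. Spring 3 N at 0, 6.5 N at 0.007. It clears the lip from about 0.006.
- tab_right (a joint): The same for the tab on the pack's -y side.
- bundle: Bystander: a banded block of notes, 150 x 65 x 26 mm, lying on the table beyond the cradle. Origin at the centre of its underside.
- stamp: Bystander: a wooden hand stamp, 42 mm wide and 68 mm high, standing on the table beyond the cradle, 85 mm or more from its middle. Origin at the centre of its underside.
- jar: Bystander: a small white jar with a blue lid, 36 mm wide and 30 mm high, standing on the counter's deck between bay and display. Origin at the centre of its underside.
Mind the look-alikes: they are no part of the job. Leave any green look-alike of the part that bears pack_center alone.

How it is judged (in metres and radians):
On the way, in this order (a step that is already met when the one before it is completed fails the run):
1. the pack has been freed and lifted clear out of the counter's bay (z of pack_center in the frame of bay above 0.092 m), for 0.1 s.
2. the pack stands in the cradle's well with both tabs sprung out under the lips (z of pack_center in the frame of cradle_top between 0.038 and 0.065 m and horizontal distance between pack_center and cradle_top below 0.006 m and value of joint each of tab_left, tab_right below 0.0015 m), for 0.2 s.
At the end, for the whole second after the job is handed in: The pack stands upright (within 0.1 rad) in the cradle's well, within 6 mm of its middle, its centre 38 to 65 mm above the cradle's point, both tabs sprung out (within 1.5 mm of their free position, so that the barbs are under the lips), at rest (all of step 2 and angle between pack_center's own z axis and vertical below 0.1 rad and linear speed of pack below 0.02 m/s); the robot touches nothing.
It fails at once if the pack is pulled or pressed against the counter with more than 45 N (contact force between pack and counter above 45 N).
It fails at once if the pack is pressed against the cradle's well with more than 30 N (contact force between pack and well above 30 N).
It fails at once if the pack falls or is thrown (faster than 0.8 m/s) (linear speed of pack above 0.8 m/s).
It fails at once if the note bundle, the stamp or the jar is moved more than 20 mm, or the stamp tipped (distance of any of bundle, stamp, jar from where it was at the start of the episode above 0.02 m or angle between stamp's own z axis and vertical above 0.5 rad).
It also fails if it takes over 54 s, if anything falls off the work surface, if the arm or the gripper's body presses on something with over 40 N, if the wrist force passes 120 N, or if a joint passes its speed limit or range.

## Working session

There is one attempt and no reset: what is moved stays moved. The work goes in short steps, Python scripts to look and compute and a tool call to move; the robot and the scene stay as the last step left them, time stands still between calls to the robot, and variables do not carry over. Pictures are saved under pics/ and viewed, at most 12 in all, crops included, and the job is handed in when it is done.

Besides the shell and the picture viewer there is one more tool, called after "Call:" in YAML: its name, and indented under it one key for each argument. servo_tool: Moves the arm, as the interface text tells. Its arguments: {"type":"object","properties":{"rows":{"type":"array"}},"required":["rows"]}

```bash
mkdir -p pics; python3 - <<'E'
from bench import arm
import cv2,numpy as np
for n in("side","top"):
    im=arm.get_image(n); cv2.imwrite(f"pics/{n}0.png",im[...,::-1])
    p=arm.camera_params(n); print(n,np.round(p["intrinsics"],1).tolist(),np.round(p["R"],3).tolist(),np.round(p["t"],1).tolist())
s=arm.read_state(); print(s)
E
```

```text
side [[493.8, 0.0, 247.3], [0.0, 493.8, 186.7], [0.0, 0.0, 1.0]] [[-0.741, -0.671, -0.017], [-0.411, 0.473, -0.78], [0.531, -0.571, -0.626]] [374.9, 349.9, 1038.5]
top [[358.0, 0.0, 253.4], [0.0, 358.0, 191.4], [0.0, 0.0, 1.0]] [[-0.015, -1.0, 0.026], [-0.994, 0.012, -0.107], [0.107, -0.027, -0.994]] [-66.1, 560.0, 986.7]
{'clock': 0.1, 'joints': array([-9.84390577e-01,  3.85506328e-01,  6.76367325e-03, -4.42670901e-04,
       -1.19401666e+00, -2.58595634e-01]), 'joint_vel': array([ 0.00050421, -0.00237925,  0.0017358 ,  0.00337721, -0.00059773,
        0.00033351]), 'joint_efforts': array([-2.98817140e-04, -3.93320775e+01,  1.88929725e+01,  4.19791505e+00,
       -2.57964399e-03,  1.58773464e-06]), 'position': array([ 201.05661538, -591.16425853,  202.41426266]), 'ee_rot': array([-1.63091536e-01,  9.86610432e-01,  9.79547837e-04, -2.14816136e-04]), 'contact_force': array([ 0.08407003,  0.31594586, -0.7394465 ]), 'wrist_torque': array([-0.01622071, -0.02554045, -0.00258883]), 'grasp_force': 0.0, 'gripper_width': 85.04208573207397}
```

View pics/top0.png

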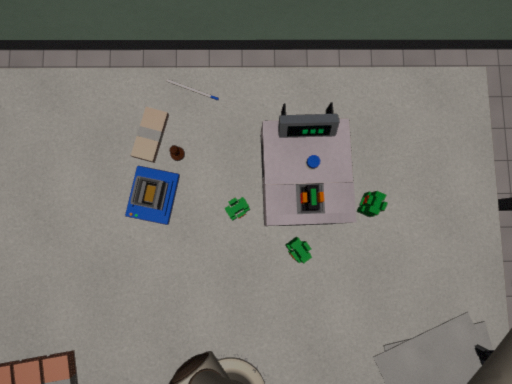

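View pics/side0.png

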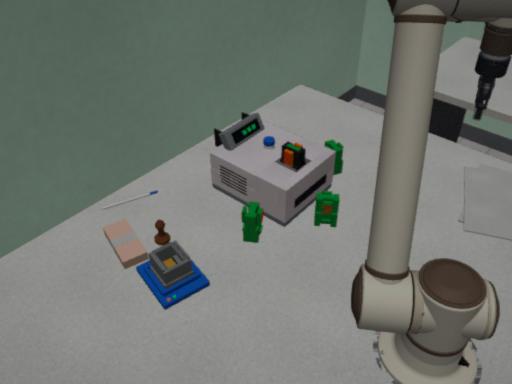

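The top view shows the pack in the counter at about (312,198), with orange tabs at (305,198) and (320,198). The cradle is at (152,195) and the jar at (313,162). There are green decoys at (237,208), (298,250) and (372,203). The side view agrees: pack at (293,155), cradle at (172,270).

```bash
cat > h.py <<'E'
import numpy as np,cv2
from bench import arm
from scipy.spatial.transform import Rotation as Ro
def ray(p,px,z):
    K,R,t=(np.array(p[k]) for k in("intrinsics","R","t"))
    px=np.atleast_2d(np.array(px,float)); d=(np.c_[px,np.ones(len(px))]@np.linalg.inv(K).T)@R
    c=-R.T@t; return c+d*((z-c[2])/d[:,2])[:,None]
def blobs(mask,amin=8):
    cs,_=cv2.findContours(mask.astype(np.uint8),cv2.RETR_EXTERNAL,cv2.CHAIN_APPROX_NONE)
    return [c[:,0,:] for c in cs if cv2.contourArea(c)>=amin]
def hsv(im): return [a.astype(int) for a in cv2.split(cv2.cvtColor(im,cv2.COLOR_RGB2HSV))]
def rect(pts):
    (c,s,a)=cv2.minAreaRect(pts[:,:2].astype(np.float32)); return np.round(c,1),np.round(s,1),round(a,1)
E
python3 - <<'E'
from h import *
p=arm.camera_params("top"); im=cv2.imread("pics/top0.png")[...,::-1].copy()
H,S,V=hsv(im)
m=(H>100)&(H<125)&(S>150)&(V>60)
for b in blobs(m,20):
    for z in ((18,) if b[:,0].mean()<250 else (160,)): print("blue",b.mean(0),rect(ray(p,b,z)))
o=(H<22)&(S>170)&(V>110)
for b in blobs(o,6): print("orange",b.mean(0).round(1),len(b),ray(p,b.mean(0),174).round(1))
w=(S<45)&(V>150); w[:, :255]=0;w[:,365:]=0;w[:110]=0;w[240:]=0
b0=np.argwhere(w)
pr=cv2.resize(im[100:260,110:390],None,fx=2.8,fy=2.8,interpolation=cv2.INTER_CUBIC)
cv2.imwrite("pics/top1.png",pr[...,::-1])
print("cam",(-np.array(p["R"]).T@p["t"]).round())
ps=arm.camera_params("side"); ims=cv2.imread("pics/side0.png")[...,::-1].copy(); H,S,V=hsv(ims)
for b in blobs((H>100)&(H<125)&(S>150)&(V>60),20): print("side blue",b.mean(0),rect(ray(ps,b,18)),rect(ray(ps,b,160)))
print(arm.camera_params("wrist"))
E
```

```text
blue [150.93048128 195.70053476] (array([555.2, 215.5]), array([122.5, 146.5]), 77.8)
blue [312.81818182 161.15151515] (array([ 619.7, -220.5]), array([28.4, 30.9]), 44.0)
orange [303.5 197.3] 26 [[ 527.6 -192.1  174. ]]
orange [321.3 196.5] 22 [[ 529.1 -236.   174. ]]
orange [149.5 193. ] 38 [[542.7 181.9 174. ]]
cam [ 450.  -46. 1043.]
side blue [172.04787234 282.05851064] (array([550.7, 220.8]), array([123.3, 153.8]), 77.7) (array([444.6, 292.2]), array([104.1, 129.8]), 77.7)
side blue [268.66666667 140.85185185] (array([ 752.7, -378.4]), array([30.2, 48. ]), 40.7) (array([ 615.1, -213.7]), array([25.5, 40.6]), 40.7)
{'intrinsics': array([[315.80383351,   0.        , 256.88019723],
       [  0.        , 315.80383351, 187.46627045],
       [  0.        ,   0.        ,   1.        ]]), 'R': array([[-0.3207533 ,  0.94716216,  0.00107831],
       [ 0.90178831,  0.30503906,  0.30615196],
       [ 0.28964663,  0.09917166, -0.95198204]]), 't': array([624.16856992, -40.60505332, 379.43011159])}
```

View pics/top1.png

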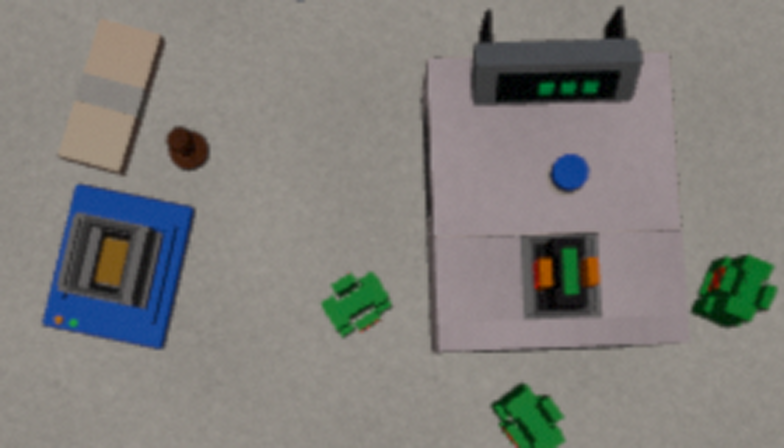

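The crop shows the well's grey box inside the blue base. The pack sits in the bay with its tabs along the image's horizontal axis, so the yaw is about 2° for the pack and -12° for the cradle. Next I move above the pack.

Call:
servo_tool:
  rows:
    - [[85,-10,5,-60,0,0,0],[85,-60,35,-98,0,0,0.05],[85,-120,70,-98,0,0,0.1],[85,-180,105,-98,0,0,0.15],[85,-240,140,-98,0,0,0.2],[85,-300,175,-98,0,0,0.25],[85,-360,210,-98,0,0,0.293],[85,-400,234,-98,0,0,0.293],[85,-431,252,-98,0,0,0.293],[85,-431,252,-98,0,0,0.293]]

```text
clock: 1.35
position: [530.1, -211.1, 300.0]
ee_rot: [-0.02, 1.0, 0.0, -0.001]
contact_force: [0.2, -1.2, 0.5]
gripper_width: 85.3
grasp_force: 0.0
```

```bash
cat > w.py <<'E'
from h import *
import sys
s=arm.read_state(); p=arm.camera_params("wrist"); im=arm.get_image("wrist"); cv2.imwrite("pics/"+sys.argv[1],im[...,::-1])
np.savez("w.npz",K=p["intrinsics"],R=p["R"],t=p["t"])
print(s["clock"],s["position"].round(1),Ro.from_quat(s["ee_rot"]).as_matrix().round(3).tolist(),s["contact_force"].round(1),s["gripper_width"])
H,S,V=hsv(im)
for b in blobs((H<22)&(S>170)&(V>90),40):
    print("orange",b.mean(0).round(1),b.min(0),b.max(0),len(b),rect(ray(p,b,174)))
E
python3 w.py w0.png
```

```text
1.35 [ 530.1 -211.1  300. ] [[-0.999, -0.04, -0.002], [-0.04, 0.999, 0.001], [0.002, 0.001, -1.0]] [ 0.2 -1.2  0.5] 85.25017881480397
```

View pics/w0.png

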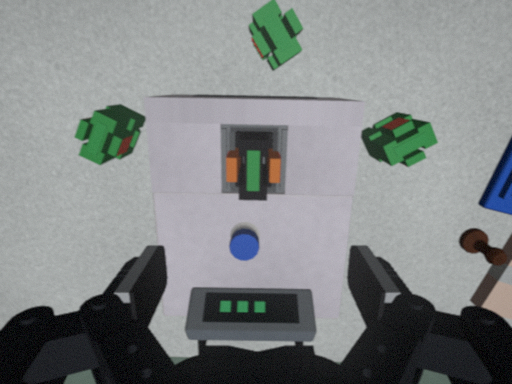

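The wrist view shows the pack at (253,168) with tabs at (232,167) and (274,167). The green label is between them and the bay mouth is the grey rectangle around it. I'll measure these.

```bash
python3 - <<'E'
from h import *
p=dict(np.load("w.npz"));p=dict(intrinsics=p["K"],R=p["R"],t=p["t"])
im=cv2.imread("pics/w0.png")[...,::-1].copy();H,S,V=hsv(im)
print(im[167,225:284:4].tolist(), (-p["R"].T@p["t"]).round(1))
roi=np.zeros(H.shape,bool);roi[115:210,210:300]=1
for b in blobs(roi&(H<22)&(S>130)&(V>70),30): print("orange",b.mean(0).round(1),b.min(0),b.max(0),[rect(ray(p,b,z)) for z in(174,155)])
for b in blobs(roi&(H>40)&(H<90)&(S>120)&(V>50),30): print("green",b.mean(0).round(1),b.min(0),b.max(0),rect(ray(p,b,176)))
g=roi&((V<165))
for b in blobs(g,200): print("bay",b.min(0),b.max(0),rect(ray(p,b,130)))
for b in blobs((H>100)&(H<125)&(S>150)&(V>60),30): print("blue",rect(ray(p,b,160)))
# deck bottom edge (x-min) & sides yaw: intensity edges along crack line y~193
e=cv2.Canny(cv2.cvtColor(im,cv2.COLOR_RGB2GRAY),15,40)
L=cv2.HoughLinesP(e,1,np.pi/360,40,minLineLength=50,maxLineGap=6)
for x0,y0,x1,y1 in L[:,0]:
    q=ray(p,[(x0,y0),(x1,y1)],130); d=q[1]-q[0]
    if 140<min(x0,x1) and max(x0,x1)<365 and max(y0,y1)<290: print((x0,y0,x1,y1),q[:,:2].round(1).tolist(),"ang",np.degrees(np.arctan2(d[1],d[0])).round(1))
E
```

```text
[[129, 113, 110], [181, 109, 63], [180, 107, 60], [110, 69, 45], [40, 36, 39], [50, 53, 50], [66, 138, 81], [70, 141, 83], [67, 139, 81], [42, 43, 43], [28, 31, 28], [114, 74, 50], [182, 112, 62], [179, 110, 62], [118, 108, 109]] [ 452.  -214.2  470.7]
orange [274.  169.6] [268 157] [279 182] [(array([ 528.2, -194.9]), array([25.1, 10.6]), 3.5), (array([ 533. , -193.7]), array([26.8, 11.3]), 3.5)]
orange [232.5 167.4] [227 153] [239 181] [(array([ 527.3, -234.2]), array([28. , 11.6]), 0.6), (array([ 532.1, -235.5]), array([29.8, 12.3]), 0.6)]
green [252.7 170.3] [247 151] [259 190] (array([ 529.6, -214.8]), array([38.9, 11.5]), 1.7)
bay [220 123] [288 200] (array([ 533.3, -214.6]), array([86.6, 73.6]), 0.9)
blue (array([ 620.1, -221.6]), array([30.7, 28.6]), 0.8)
blue (array([539.3,  36.7]), array([70.6, 28.6]), 16.0)
(np.int32(153), np.int32(97), np.int32(216), np.int32(97)) [[466.7, -321.3], [464.1, -256.0]] ang 92.2
(np.int32(173), np.int32(45), np.int32(224), np.int32(50)) [[416.3, -298.5], [418.8, -248.1]] ang 87.1
(np.int32(163), np.int32(78), np.int32(230), np.int32(70)) [[447
[... 686 characters left out ...]
), np.int32(310), np.int32(289)) [[695.7, -286.3], [692.8, -137.5]] ang 91.1
(np.int32(347), np.int32(279), np.int32(353), np.int32(221)) [[676.5, -92.7], [597.8, -95.6]] ang -177.9
(np.int32(187), np.int32(51), np.int32(240), np.int32(54)) [[421.2, -284.8], [421.9, -232.1]] ang 89.2
(np.int32(161), np.int32(0), np.int32(215), np.int32(30)) [[377.3, -308.3], [401.2, -257.0]] ang 65.1
(np.int32(306), np.int32(99), np.int32(356), np.int32(101)) [[462.5, -162.5], [462.5, -110.3]] ang 90.0
(np.int32(343), np.int32(268), np.int32(351), np.int32(206)) [[661.0, -99.6], [579.2, -100.4]] ang -179.5
(np.int32(152), np.int32(206), np.int32(157), np.int32(257)) [[588.1, -329.9], [654.6, -327.9]] ang 1.7
```

Call:
servo_tool:
  rows:
    - [[85,0.7,-3.6,0,0,0,0.01],[85,0.7,-3.6,40,0,0,0.01],[85,0.7,-3.6,80,0,0,0.01],[85,0.7,-3.6,115,0,0,0.01],[85,0.7,-3.6,140,0,0,0.01],[80,0.7,-3.6,155,0,0,0.01],[70,0.7,-3.6,162,0,0,0.01],[60,0.7,-3.6,162,0,0,0.01],[57,0.7,-3.6,162,0,0,0.01],[57,0.7,-3.6,162,0,0,0.01]]

```text
clock: 2.65
position: [528.1, -217.9, 140.2]
ee_rot: [-0.013, 1.0, -0.0, 0.001]
contact_force: [0.6, 1.3, -0.9]
gripper_width: 56.7
grasp_force: 0.4
```

```bash
python3 w.py w1.png; python3 - <<'E'
from h import *
p=dict(np.load("w.npz"));p=dict(intrinsics=p["K"],R=p["R"],t=p["t"])
im=cv2.imread("pics/w1.png")[...,::-1].copy();H,S,V=hsv(im)
for b in blobs((H>40)&(H<90)&(S>80)&(V>50),100): print("green",b.mean(0).round(1),b.min(0),b.max(0),rect(ray(p,b,176)))
E
```

```text
2.65 [ 528.1 -217.9  140.2] [[-1.0, -0.025, 0.002], [-0.025, 1.0, -0.0], [-0.002, -0.0, -1.0]] [ 0.6  1.3 -0.9] 56.65675030229625
orange [304.7 255.7] [294 235] [316 277] 118 (array([ 528.6, -194.4]), array([23.4, 10.5]), 2.7)
orange [220.1 254.9] [210 234] [230 277] 123 (array([ 529.3, -235.7]), array([23.8,  9.6]), 0.7)
green [262.2 258.4] [249 222] [276 296] (array([ 530.1, -215.1]), array([40.8, 13. ]), 0.9)
green [ 62.3 192.2] [ 50 178] [ 70 203] (array([ 497.6, -306.1]), array([ 4.7, 15. ]), 46.3)
green [490.7 177.4] [458 147] [511 215] (array([ 489.9, -116.8]), array([31.3, 22.8]), 15.3)
green [485.  134.4] [464 125] [510 148] (array([ 466.1, -121.9]), array([ 9. , 19.2]), 15.6)
green [ 28.3 166.3] [  0 120] [ 66 220] (array([ 488.5, -317.7]), array([28.2, 51.7]), 77.3)
green [291.9  26.5] [255   0] [344  59] (array([ 428.9, -203.8]), array([20.6, 34.1]), 1.4)
```

View pics/w1.png

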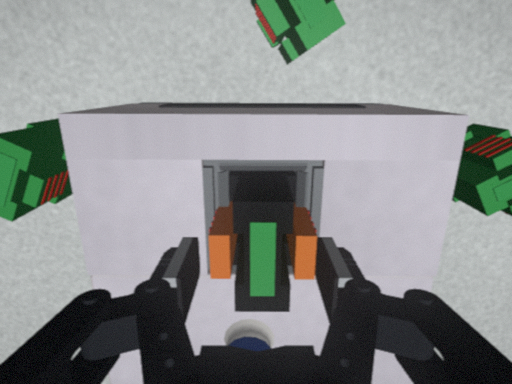

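The wrist view shows finger inner faces at x≈198 and 317, and tab outer faces at 210 and 316. The tool therefore sits about 2.8 mm too far to -y. I'll correct that and then feel for contact.

Call:
servo_tool:
  rows:
    - [[58,-1.4,2.8,1,0,0,0],[58,-1.4,2.8,1,0,0,0],[55,-1.4,2.8,1,0,0,0],[55,-1.4,2.8,1,0,0,0]]

```text
clock: 3.2
position: [528.9, -215.2, 138.4]
ee_rot: [-0.012, 1.0, -0.0, -0.0]
contact_force: [0.6, -0.3, -0.0]
gripper_width: 54.6
grasp_force: 0.0
```

Call:
servo_tool:
  rows:
    - [[52,0,0,0,0,0,0],[52,0,0,0,0,0,0],[52,0,0,0,0,0,0]]

```text
clock: 3.58
position: [528.9, -215.1, 138.4]
ee_rot: [-0.012, 1.0, 0.0, -0.0]
contact_force: [1.0, 0.8, -0.1]
gripper_width: 52.0
grasp_force: 0.4
```

Call:
servo_tool:
  rows:
    - [[49,0,0,0,0,0,0],[49,0,0,0,0,0,0],[49,0,0,0,0,0,0]]

```text
clock: 3.95
position: [529.0, -215.2, 138.7]
ee_rot: [-0.012, 1.0, -0.0, 0.0]
contact_force: [-0.3, 0.7, 1.8]
gripper_width: 48.9
grasp_force: 3.6
```

```bash
python3 w.py w2.png
```

```text
3.95 [ 529.  -215.2  138.7] [[-1.0, -0.025, 0.0], [-0.025, 1.0, -0.0], [-0.0, -0.0, -1.0]] [-0.3  0.7  1.8] 48.865118086093545
orange [297.4 255.6] [287 234] [308 277] 120 (array([ 528.5, -195.5]), array([23.7, 10.1]), 3.0)
orange [217.  255.3] [206 234] [228 277] 125 (array([ 529.5, -234.4]), array([10.6, 23.6]), 89.8)
orange [ 40.7 190. ] [ 36 177] [ 45 203] 54 (array([ 497.8, -313.5]), array([ 1.1, 14. ]), 64.6)
```

View pics/w2.png

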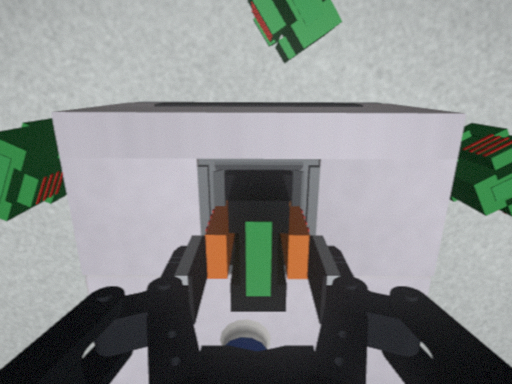

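The fingers are now centred: tabs at 206–228 and 287–308, both touched, with negligible lateral force. I'll squeeze on.

Call:
servo_tool:
  rows:
    - [[44,0,0,0,0,0,0],[44,0,0,0,0,0,0],[44,0,0,0,0,0,0]]

```text
clock: 4.38
position: [529.1, -215.3, 139.0]
ee_rot: [-0.012, 1.0, -0.0, 0.0]
contact_force: [-0.8, 0.0, 5.3]
gripper_width: 44.4
grasp_force: 4.8
```

Call:
servo_tool:
  rows:
    - [[40,0,0,0,0,0,0],[40,0,0,0,0,0,0],[40,0,0,0,0,0,0]]

```text
clock: 4.75
position: [529.2, -215.4, 139.3]
ee_rot: [-0.013, 1.0, -0.0, 0.001]
contact_force: [-2.1, 0.9, 6.4]
gripper_width: 40.0
grasp_force: 5.7
```

Call:
servo_tool:
  rows:
    - [[37,0,0,0,0,0,0],[37,0,0,0,0,0,0],[37,0,0,0,0,0,0]]

```text
clock: 5.12
position: [529.3, -215.1, 139.5]
ee_rot: [-0.013, 1.0, -0.0, 0.001]
contact_force: [-1.0, 1.6, 6.5]
gripper_width: 36.8
grasp_force: 7.2
```

Call:
servo_tool:
  rows:
    - [[34,0,0,0,0,0,0],[34,0,0,0,0,0,0],[34,0,0,0,0,0,0]]

```text
clock: 5.5
position: [529.4, -215.1, 139.8]
ee_rot: [-0.013, 1.0, -0.0, 0.001]
contact_force: [-2.1, 2.8, 9.0]
gripper_width: 34.2
grasp_force: 18.2
```

Call:
servo_tool:
  rows:
    - [[28,0,0,-0.5,0,0,0],[28,0,0,-1,0,0,0],[28,0,0,-1,0,0,0]]

```text
clock: 5.88
position: [529.4, -215.1, 140.9]
ee_rot: [-0.013, 1.0, -0.0, 0.001]
contact_force: [-2.5, 3.3, 8.6]
gripper_width: 29.3
grasp_force: 43.0
```

```bash
python3 w.py w3.png
```

```text
5.875 [ 529.4 -215.1  140.9] [[-1.0, -0.025, 0.002], [-0.025, 1.0, -0.001], [-0.002, -0.001, -1.0]] [-2.5  3.3  8.6] 29.267805709121678
orange [281.3 252. ] [275 231] [289 275] 107 (array([ 528.9, -203.1]), array([ 6. , 24.5]), 89.5)
orange [232.6 250.8] [223 231] [239 275] 112 (array([ 529.5, -227.3]), array([24.5,  7.2]), 3.4)
orange [ 42.5 188.3] [ 38 176] [ 47 201] 53 (array([ 498.2, -314. ]), array([ 1.1, 13.8]), 65.0)
```

View pics/w3.png

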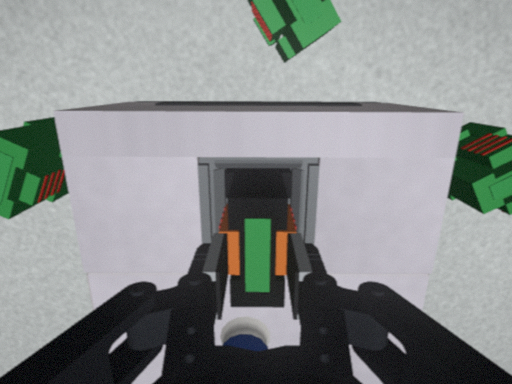

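The tabs are squeezed symmetrically, at 223–239 and 275–289, with the fingers flat on them. I'll start the lift gently.

Call:
servo_tool:
  rows:
    - [[28,0,0,-0.5,0,0,0],[28,0,0,-1,0,0,0],[28,0,0,-2,0,0,0],[28,0,0,-3,0,0,0]]

```text
clock: 6.42
position: [529.0, -215.0, 142.3]
ee_rot: [-0.012, 1.0, 0.0, 0.0]
contact_force: [-0.5, 1.1, 0.1]
gripper_width: 28.8
grasp_force: 41.9
```

Call:
servo_tool:
  rows:
    - [[28,0,0,-0.7,0,0,0],[28,0,0,-1.5,0,0,0],[28,0,0,-2.5,0,0,0]]

```text
clock: 6.8
position: [528.2, -215.0, 143.8]
ee_rot: [-0.012, 1.0, 0.0, -0.001]
contact_force: [0.5, -0.1, -2.7]
gripper_width: 28.8
grasp_force: 41.5
```

Call:
servo_tool:
  rows:
    - [[28,0,0,-1,0,0,0],[28,0,0,-2,0,0,0],[28,0,0,-3,0,0,0],[28,0,0,-4.5,0,0,0]]

```text
clock: 7.3
position: [528.9, -215.1, 149.5]
ee_rot: [-0.012, 1.0, 0.0, -0.0]
contact_force: [0.1, 0.1, -3.2]
gripper_width: 28.7
grasp_force: 41.5
```

Call:
servo_tool:
  rows:
    - [[28,0,0,-2,0,0,0],[28,0,0,-5,0,0,0],[28,0,0,-8,0,0,0],[28,0,0,-12,0,0,0]]

```text
clock: 7.8
position: [528.9, -215.1, 161.7]
ee_rot: [-0.012, 1.0, 0.0, -0.0]
contact_force: [0.6, 0.3, -2.7]
gripper_width: 28.9
grasp_force: 41.5
```

Call:
servo_tool:
  rows:
    - [[28,0,0,-20,0,0,0],[28,0,0,-50,0,0,0],[28,0,0,-80,0,0,0],[28,-5,15,-100,0,0,0],[28,-15,50,-100,0,0,0.03],[28,-25,90,-100,0,0,0.06],[28,-35,130,-100,0,0,0.09],[28,-45,170,-100,0,0,0.12],[28,-55,210,-100,0,0,0.15],[28,-65,250,-100,0,0,0.17]]

```text
clock: 9.05
position: [587.8, 37.7, 261.7]
ee_rot: [0.073, 0.997, 0.0, 0.0]
contact_force: [0.5, -0.7, -2.1]
gripper_width: 28.6
grasp_force: 41.5
```

```bash
python3 - <<'E'
from h import *
s=arm.read_state();R=Ro.from_quat(s["ee_rot"]).as_matrix();print(s["position"],R.round(3).tolist(),s["gripper_width"],s["contact_force"])
print(R.T@(np.array([628.5,200,261.7])-s["position"]), np.degrees(np.arctan2(-R[0,1],R[1,1])))
E
```

```text
[587.77171046  37.74365913 261.68382713] [[-0.989, 0.145, 0.0], [0.145, 0.989, 0.0], [-0.0, 0.0, -1.0]] 28.619509126516213 [ 0.51443474 -0.7234907  -2.13540483]
[-1.67196231e+01  1.66452300e+02  8.82035588e-03] -8.35485688099292
```

Call:
servo_tool:
  rows:
    - [[28,-4,40,0,0,0,0.02],[28,-8,80,0,0,0,0.04],[28,-12,115,0,0,0,0.067],[28,-15,145,0,0,0,0.067],[28,-17,161,0,0,0,0.067],[28,-17,166,0,0,0,0.067],[28,-17,166,0,0,0,0.067],[28,-17,166,0,0,0,0.067]]

```text
clock: 10.05
position: [628.4, 197.2, 261.7]
ee_rot: [0.106, 0.994, -0.0, 0.0]
contact_force: [-0.1, -0.2, -3.4]
gripper_width: 28.5
grasp_force: 41.5
```

```bash
python3 w.py w4.png
```

```text
10.05 [628.4 197.2 261.7] [[-0.977, 0.212, 0.0], [0.212, 0.977, -0.0], [-0.0, -0.0, -1.0]] [-0.1 -0.2 -3.4] 28.54241344748367
orange [281.3 251.1] [275 231] [291 274] 114 (array([700. , 205.8]), array([13.5, 44.7]), 76.9)
orange [232.7 251.6] [225 231] [238 275] 107 (array([690.9, 161.1]), array([11.4, 45.9]), 80.4)
orange [ 56.8 115.1] [ 46 108] [ 66 121] 91 (array([540.2,  51.4]), array([ 7.1, 17.9]), 27.3)
```

View pics/w4.png

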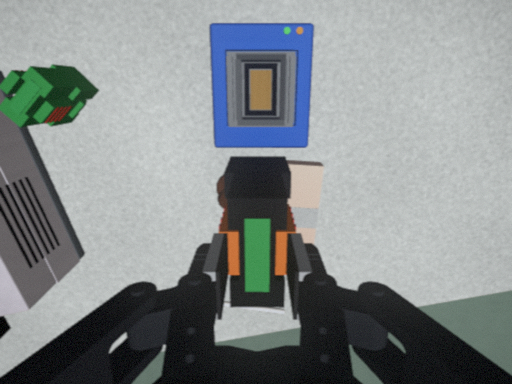

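The wrist view shows the cradle's blue base at cols 210–313, rows 23–148. The well's mouth is around (260,88) with the brass plate in the middle, and the held pack is below it.

```bash
python3 - <<'E'
from h import *
p=dict(np.load("w.npz"));p=dict(intrinsics=p["K"],R=p["R"],t=p["t"])
im=cv2.imread("pics/w4.png")[...,::-1].copy();H,S,V=hsv(im)
m=(H>100)&(H<125)&(S>140)&(V>70)
b=max(blobs(m,500),key=len)
for z in(0,10,16,20,25): print("base",z,rect(ray(p,b,z)))
# grey structure = non-blue inside base
f=np.zeros(H.shape,np.uint8);cv2.fillPoly(f,[b.reshape(-1,1,2)],1)
g=(f>0)&~m; g[:45]=0
c=max(blobs(g,300),key=len); print("well px",c.min(0),c.max(0))
for z in(20,74,80,88): print("well",z,rect(ray(p,c,z)))
pl=max(blobs((f>0)&(H>10)&(H<25)&(S>110)&(V>80)&(np.arange(384)[:,None]>50),50),key=len); print("plate",pl.min(0),pl.max(0))
for z in(40,46,52): print("plate",z,rect(ray(p,pl,z)))
print("rows",im[90,215:310:3].sum(1)//3, "\ncols",im[40:140:3,260].sum(1)//3)
# held pack bottom
print("cam",(-p["R"].T@p["t"]).round(1))
for r in (155,158,195,197,199):
    print(r,"pack edge cols",np.where(V[r,200:320]<50)[0][[0,-1]]+200)
E
```

```text
base 0 (array([556.2, 218.4]), array([126.2, 151.6]), 77.7)
base 10 (array([556.1, 218.3]), array([123.3, 148.1]), 77.7)
base 16 (array([556. , 218.2]), array([121.5, 146. ]), 77.7)
base 20 (array([556. , 218.2]), array([120.4, 144.6]), 77.7)
base 25 (array([555.9, 218.1]), array([118.9, 142.8]), 77.7)
well px [225  50] [296 126]
well 20 (array([556.9, 217.6]), array([87.2, 90.4]), 77.7)
well 74 (array([556.3, 217.1]), array([75.8, 78.5]), 77.7)
well 80 (array([556.2, 217.1]), array([74.5, 77.2]), 77.7)
well 88 (array([556.1, 217. ]), array([72.8, 75.5]), 77.7)
plate [251  71] [270 108]
plate 40 (array([557.1, 216.8]), array([22.2, 42. ]), 77.4)
plate 46 (array([557. , 216.8]), array([21.8, 41.4]), 77.4)
plate 52 (array([556.9, 216.8]), array([21.5, 40.8]), 77.4)
rows [120 118 117 120 114 127 122 107 100 119  55  59 118 123 119 120 121 113
 121  69  42 126  81  91 123 126 131  92 125 121 119 115] 
cols [120 121 121  96 130  85  80  68  44  43 128 119 120 120 123 121 118 122
 120 119 122 119 121 118  37  73  60  99 101 120 119 113 118 116]
cam [551.8 214.  432.3]Traceback (most recent call last):
  File "<stdin>", line 18, in <module>
IndexError: index 0 is out of bounds for axis 0 with size 0
```

```bash
python3 - <<'E'
import cv2
im=cv2.imread("pics/w4.png"); cv2.imwrite("pics/w4c.png",cv2.resize(im[15:205,200:325],None,fx=3.1,fy=3.1,interpolation=cv2.INTER_CUBIC))
E
```

```text
(no output)
```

View pics/w4c.png

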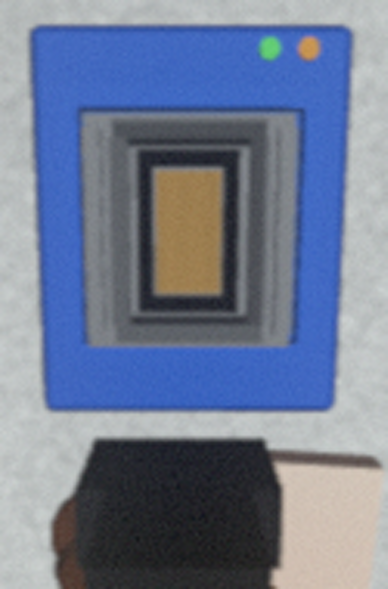

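Well centre is about (556.6, 217.0), 1.6 mm from the base middle and inside the stated ±1.5 mm per axis. The yaw is -12.3°, and the pack hasn't slipped in the grip.

Call:
servo_tool:
  rows:
    - [[28,20,1,0,0,0,0],[28,50,3,0,0,0,0],[28,70,4,0,0,0,0],[28,74.4,4.1,10,0,0,0],[28,74.4,4.1,35,0,0,0],[28,74.4,4.1,60,0,0,0],[28,74.4,4.1,80,0,0,0],[28,74.4,4.1,96,0,0,0],[28,74.4,4.1,104,0,0,0],[28,74.4,4.1,104,0,0,0]]

```text
clock: 11.35
position: [556.7, 217.6, 157.0]
ee_rot: [0.106, 0.994, -0.0, -0.0]
contact_force: [1.4, -0.6, -2.8]
gripper_width: 28.5
grasp_force: 41.6
```

```bash
python3 - <<'E'
from h import *
s=arm.read_state();R=Ro.from_quat(s["ee_rot"]).as_matrix();print(s["position"],s["contact_force"],s["wrist_torque"],R.round(3).tolist())
print(R.T@(np.array([556.5,217,s["position"][2]])-s["position"]))
E
```

```text
[556.72397839 217.63580448 157.00971927] [ 1.38578417 -0.55259074 -2.83034017] [-0.02384926 -0.04488157  0.00906319] [[-0.978, 0.211, -0.001], [0.211, 0.978, -0.001], [0.0, -0.001, -1.0]]
[ 8.49625797e-02 -6.68726229e-01  4.98666973e-04]
```

Call:
servo_tool:
  rows:
    - [[28,0,-0.7,1,0,0,0],[28,0,-0.7,3,0,0,0],[28,0,-0.7,5,0,0,0],[28,0,-0.7,7,0,0,0],[28,0,-0.7,9,0,0,0]]

```text
clock: 11.98
position: [556.5, 217.2, 148.3]
ee_rot: [0.106, 0.994, 0.0, -0.0]
contact_force: [-1.2, 0.0, -2.7]
gripper_width: 29.0
grasp_force: 41.5
```

Call:
servo_tool:
  rows:
    - [[28,0,0,1,0,0,0],[28,0,0,2,0,0,0],[28,0,0,3,0,0,0],[28,0,0,4,0,0,0]]

```text
clock: 12.48
position: [556.6, 217.2, 144.4]
ee_rot: [0.106, 0.994, 0.0, 0.0]
contact_force: [-0.7, -0.7, -3.1]
gripper_width: 29.0
grasp_force: 41.5
```

Call:
servo_tool:
  rows:
    - [[28,0,0,1,0,0,0],[28,0,0,2,0,0,0],[28,0,0,3,0,0,0]]

```text
clock: 12.85
position: [556.5, 217.2, 141.3]
ee_rot: [0.106, 0.994, -0.0, -0.0]
contact_force: [-0.1, -0.3, -2.9]
gripper_width: 28.9
grasp_force: 41.5
```

Call:
servo_tool:
  rows:
    - [[28,0,0,1,0,0,0],[28,0,0,2,0,0,0],[28,0,0,3,0,0,0]]

```text
clock: 13.22
position: [556.5, 217.2, 138.4]
ee_rot: [0.106, 0.994, 0.0, 0.0]
contact_force: [0.0, 0.3, -3.1]
gripper_width: 29.1
grasp_force: 41.5
```

Call:
servo_tool:
  rows:
    - [[28,0,0,1,0,0,0],[28,0,0,2,0,0,0],[28,0,0,3,0,0,0]]

```text
clock: 13.6
position: [556.5, 217.2, 135.4]
ee_rot: [0.106, 0.994, 0.0, -0.0]
contact_force: [0.8, -0.3, -3.1]
gripper_width: 28.5
grasp_force: 41.5
```

Call:
servo_tool:
  rows:
    - [[28,0,0,1,0,0,0],[28,0,0,2,0,0,0],[28,0,0,3,0,0,0]]

```text
clock: 13.98
position: [556.5, 217.2, 132.3]
ee_rot: [0.106, 0.994, -0.0, 0.0]
contact_force: [-0.3, 0.1, -2.6]
gripper_width: 28.7
grasp_force: 41.5
```

Call:
servo_tool:
  rows:
    - [[28,0,0,1,0,0,0],[28,0,0,2,0,0,0],[28,0,0,3,0,0,0]]

```text
clock: 14.35
position: [556.5, 217.2, 129.3]
ee_rot: [0.106, 0.994, -0.0, -0.0]
contact_force: [-0.6, 0.3, -2.8]
gripper_width: 28.8
grasp_force: 41.5
```

Call:
servo_tool:
  rows:
    - [[28,0,0,1,0,0,0],[28,0,0,2,0,0,0],[28,0,0,3,0,0,0]]

```text
clock: 14.72
position: [556.5, 217.2, 126.3]
ee_rot: [0.106, 0.994, -0.0, -0.0]
contact_force: [-0.4, 0.1, -2.5]
gripper_width: 28.9
grasp_force: 41.5
```

Call:
servo_tool:
  rows:
    - [[28,0,0,1,0,0,0],[28,0,0,2,0,0,0],[28,0,0,3,0,0,0],[28,0,0,4,0,0,0]]

```text
clock: 15.22
position: [556.5, 217.2, 122.4]
ee_rot: [0.106, 0.994, 0.0, 0.0]
contact_force: [0.4, 0.4, -2.3]
gripper_width: 29.0
grasp_force: 41.5
```

Call:
servo_tool:
  rows:
    - [[28,0,0,1,0,0,0],[28,0,0,2,0,0,0],[28,0,0,3,0,0,0],[28,0,0,4,0,0,0]]

```text
clock: 15.72
position: [556.5, 217.2, 118.4]
ee_rot: [0.106, 0.994, 0.0, 0.0]
contact_force: [1.1, -0.2, -1.8]
gripper_width: 29.0
grasp_force: 41.5
```

Call:
servo_tool:
  rows:
    - [[28,0,0,1,0,0,0],[28,0,0,2,0,0,0],[28,0,0,3,0,0,0]]

```text
clock: 16.1
position: [556.5, 217.2, 115.3]
ee_rot: [0.106, 0.994, -0.0, -0.0]
contact_force: [0.1, 0.4, -1.9]
gripper_width: 28.7
grasp_force: 41.5
```

Call:
servo_tool:
  rows:
    - [[28,0,0,1,0,0,0],[28,0,0,2,0,0,0],[28,0,0,3,0,0,0]]

```text
clock: 16.48
position: [556.5, 217.2, 112.4]
ee_rot: [0.106, 0.994, 0.0, 0.0]
contact_force: [0.4, -0.1, -3.1]
gripper_width: 28.7
grasp_force: 41.5
```

Call:
servo_tool:
  rows:
    - [[28,0,0,1,0,0,0],[28,0,0,2,0,0,0],[28,0,0,3,0,0,0]]

```text
clock: 16.85
position: [556.5, 217.2, 109.3]
ee_rot: [0.106, 0.994, -0.0, -0.0]
contact_force: [-0.3, 0.3, -3.7]
gripper_width: 29.0
grasp_force: 41.5
```

Call:
servo_tool:
  rows:
    - [[28,0,0,1,0,0,0],[28,0,0,2,0,0,0],[28,0,0,2,0,0,0]]

```text
clock: 17.23
position: [556.4, 217.2, 107.3]
ee_rot: [0.106, 0.994, -0.0, -0.0]
contact_force: [-0.6, -0.9, -2.6]
gripper_width: 29.0
grasp_force: 41.5
```

Call:
servo_tool:
  rows:
    - [[28,0,0,1,0,0,0],[28,0,0,2,0,0,0],[28,0,0,2,0,0,0]]

```text
clock: 17.6
position: [556.4, 217.1, 105.3]
ee_rot: [0.106, 0.994, -0.0, -0.0]
contact_force: [0.7, -0.4, -3.3]
gripper_width: 29.1
grasp_force: 41.5
```

Call:
servo_tool:
  rows:
    - [[28,0,0,1,0,0,0],[28,0,0,2,0,0,0],[28,0,0,2,0,0,0]]

```text
clock: 17.98
position: [556.4, 217.1, 103.3]
ee_rot: [0.106, 0.994, -0.0, -0.0]
contact_force: [0.4, 0.3, -2.9]
gripper_width: 28.8
grasp_force: 41.5
```

Call:
servo_tool:
  rows:
    - [[28,0,0,1,0,0,0],[28,0,0,2,0,0,0],[28,0,0,2,0,0,0]]

```text
clock: 18.35
position: [556.7, 217.3, 101.7]
ee_rot: [0.106, 0.994, 0.0, 0.0]
contact_force: [-0.7, 0.5, -0.8]
gripper_width: 28.9
grasp_force: 41.8
```

Call:
servo_tool:
  rows:
    - [[28,0,0,1,0,0,0],[28,0,0,2,0,0,0],[28,0,0,2,0,0,0]]

```text
clock: 18.73
position: [556.6, 217.3, 99.6]
ee_rot: [0.106, 0.994, 0.0, 0.0]
contact_force: [-0.5, -0.2, 0.1]
gripper_width: 29.0
grasp_force: 41.9
```

Call:
servo_tool:
  rows:
    - [[28,0,0,1,0,0,0],[28,0,0,2,0,0,0],[28,0,0,2,0,0,0]]

```text
clock: 19.1
position: [556.7, 217.2, 97.5]
ee_rot: [0.106, 0.994, 0.0, 0.0]
contact_force: [-0.8, 0.3, 0.9]
gripper_width: 28.9
grasp_force: 42.1
```

The plate was touched at about TCP 102, so the floor should be near 94. I'll go down finely from here.

Call:
servo_tool:
  rows:
    - [[28,0,0,1,0,0,0],[28,0,0,2,0,0,0],[28,0,0,2,0,0,0]]

```text
clock: 19.48
position: [556.7, 217.3, 95.5]
ee_rot: [0.106, 0.994, 0.0, 0.0]
contact_force: [-0.1, -0.4, 1.7]
gripper_width: 28.8
grasp_force: 42.2
```

Call:
servo_tool:
  rows:
    - [[28,0,0,0.5,0,0,0],[28,0,0,1,0,0,0],[28,0,0,1,0,0,0]]

```text
clock: 19.85
position: [556.6, 217.2, 94.5]
ee_rot: [0.106, 0.994, 0.0, 0.0]
contact_force: [-1.1, -0.2, 3.2]
gripper_width: 28.5
grasp_force: 42.3
```

Call:
servo_tool:
  rows:
    - [[28,0,0,0.5,0,0,0],[28,0,0,1,0,0,0],[28,0,0,1,0,0,0]]

```text
clock: 20.23
position: [556.7, 217.3, 93.8]
ee_rot: [0.106, 0.994, 0.0, 0.0]
contact_force: [-1.4, 0.6, 5.8]
gripper_width: 28.9
grasp_force: 42.6
```

Call:
servo_tool:
  rows:
    - [[28,0,0,0.5,0,0,0],[28,0,0,0.8,0,0,0],[28,0,0,0.8,0,0,0]]

```text
clock: 20.6
position: [556.8, 217.4, 93.7]
ee_rot: [0.106, 0.994, 0.0, 0.0]
contact_force: [-3.2, 1.0, 7.5]
gripper_width: 28.7
grasp_force: 43.0
```

Call:
servo_tool:
  rows:
    - [[34,0,0,0.4,0,0,0],[34,0,0,0.6,0,0,0],[34,0,0,0.6,0,0,0]]

```text
clock: 20.98
position: [556.8, 217.4, 92.6]
ee_rot: [0.106, 0.994, 0.0, 0.0]
contact_force: [-2.2, -0.4, 6.5]
gripper_width: 34.0
grasp_force: 19.3
```

Force is being held well. I'll keep opening with slight downward compensation.

Call:
servo_tool:
  rows:
    - [[37,0,0,0.4,0,0,0],[37,0,0,0.6,0,0,0],[37,0,0,0.6,0,0,0]]

```text
clock: 21.35
position: [556.8, 217.3, 91.9]
ee_rot: [0.106, 0.994, 0.0, 0.0]
contact_force: [-2.5, 1.2, 6.3]
gripper_width: 37.3
grasp_force: 6.5
```

Call:
servo_tool:
  rows:
    - [[42,0,0,0.5,0,0,0],[42,0,0,0.8,0,0,0],[42,0,0,0.8,0,0,0]]

```text
clock: 21.72
position: [556.8, 217.4, 91.2]
ee_rot: [0.106, 0.994, 0.0, 0.0]
contact_force: [-2.1, 0.1, 6.8]
gripper_width: 42.2
grasp_force: 5.3
```

Call:
servo_tool:
  rows:
    - [[50,0,0,0.5,0,0,0],[56,0,0,0.5,0,0,0],[62,0,0,0.5,0,0,0],[62,0,0,0.5,0,0,0]]

```text
clock: 22.22
position: [556.3, 216.9, 89.6]
ee_rot: [0.106, 0.994, -0.0, -0.0]
contact_force: [-0.2, -0.0, -0.3]
gripper_width: 61.7
grasp_force: 0.0
```

```bash
python3 w.py w5.png; python3 - <<'E'
from h import *
p=dict(np.load("w.npz"));p=dict(intrinsics=p["K"],R=p["R"],t=p["t"])
im=cv2.imread("pics/w5.png")[...,::-1].copy();H,S,V=hsv(im)
for b in blobs((H>40)&(H<90)&(S>80)&(V>50),100): print("green",b.mean(0).round(1),b.min(0),b.max(0),rect(ray(p,b,130)))
E
```

```text
22.225 [556.3 216.9  89.6] [[-0.978, 0.211, -0.001], [0.211, 0.978, -0.001], [0.001, -0.001, -1.0]] [-0.2 -0.  -0.3] 61.66866443078049
orange [301.5 259.1] [291 237] [312 281] 124 (array([532.6, 236.3]), array([ 6.4, 15.5]), 79.0)
orange [216.6 257.4] [204 237] [229 281] 143 (array([527.1, 210.8]), array([ 7.7, 15.4]), 77.7)
green [258.2 261.4] [244 223] [272 300] (array([557.2, 217.5]), array([13.1, 41.1]), 78.0)
green [  2.6 184.1] [  0 174] [ 10 194] (array([496.6, 118.6]), array([4.2, 9.3]), 63.8)
```

View pics/w5.png

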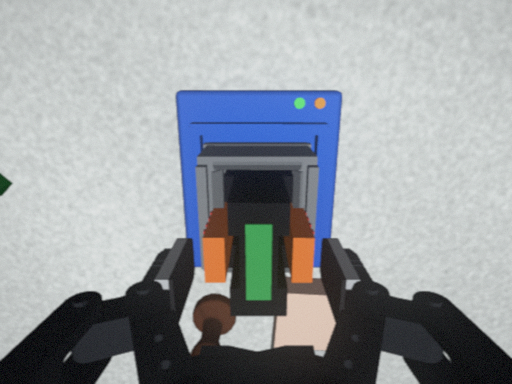

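The wrist view shows the tabs sprung fully out, at 204–229 and 291–312. They are symmetric about the label at 258, and the fingers are clear of them. I'll retreat straight up.

Call:
servo_tool:
  rows:
    - [[66,0,0,-2,0,0,0],[70,0,0,-10,0,0,0],[70,0,0,-30,0,0,0],[75,0,0,-60,0,0,0],[80,0,0,-100,0,0,0],[85,0,0,-140,0,0,0],[85,0,0,-160,0,0,0],[85,0,0,-160,0,0,0],[85,0,0,-160,0,0,0]]

```text
clock: 23.4
position: [555.8, 216.9, 249.1]
ee_rot: [0.106, 0.994, -0.0, -0.001]
contact_force: [0.1, 0.4, -0.2]
gripper_width: 84.9
grasp_force: 0.0
```

```bash
python3 w.py w6.png; python3 - <<'E'
from h import *
p=dict(np.load("w.npz"));p=dict(intrinsics=p["K"],R=p["R"],t=p["t"])
im=cv2.imread("pics/w6.png")[...,::-1].copy();H,S,V=hsv(im)
roi=np.zeros(H.shape,bool);roi[100:260,190:330]=1
for b in blobs(roi&(H<22)&(S>130)&(V>70),30): print("orange",b.min(0),b.max(0),rect(ray(p,b,127)))
for b in blobs(roi&(H>40)&(H<90)&(S>80)&(V>50),50): print("green",b.min(0),b.max(0),[rect(ray(p,b,z)) for z in(125,130,135)])
s=arm.read_state();print(s["contact_force"],s["joint_vel"].round(3))
E
```

```text
23.4 [555.8 216.9 249.1] [[-0.978, 0.211, -0.002], [0.211, 0.978, -0.001], [0.002, -0.001, -1.0]] [ 0.1  0.4 -0.2] 84.87685475383137
orange [ 60.4 181. ] [ 51 174] [ 70 188] 44 (array([517. ,  61.9]), array([ 3.4, 21.3]), 19.4)
orange [231 156] [243 185] (array([550.6, 198.5]), array([11.5, 28.8]), 76.3)
orange [274 155] [284 185] (array([558.6, 237.9]), array([ 9.7, 29.7]), 78.7)
green [251 153] [265 194] [(array([558.5, 217.4]), array([13.6, 41.1]), 77.4), (array([557.1, 217.7]), array([13.4, 40.4]), 77.4), (array([555.8, 218. ]), array([13.2, 39.7]), 77.4)]
[-0.37151258 -0.47178455 -0.40360847] [-0.     0.007 -0.001  0.     0.    -0.001]
```

View pics/w6.png

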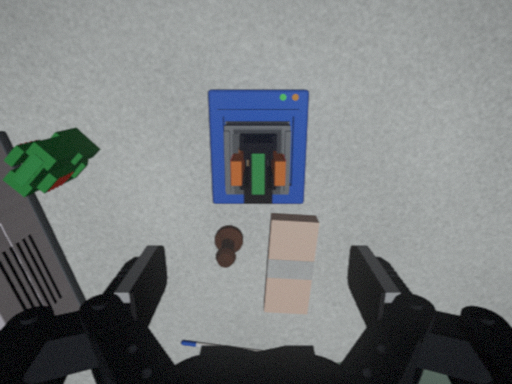

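The pack stands upright in the well, with its label at (258,173) and tabs at 231–243 and 274–284. The tab centres are 40.2 mm apart, against 40 mm when free at the start. The stamp and notes look undisturbed.

```bash
python3 -c "
from bench import arm
print(arm.job_done())"
```

```text
the job is handed in; nothing more can be done
None
```

The pack is out of the counter and seated in the cradle with both tabs sprung out. The gripper is open and clear, and I handed the job in at about 23.5 s; no verdict was shown.

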